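# Take the hot cup off the warmer with the tongs

## Robot

A 7-joint arm with a two-finger parallel gripper is mounted at the origin on the work surface. World frame = base frame: x ahead of the robot, y to its left, z up, the work surface at z = 0. Lengths are in m, angles in rad, forces in N, time in s.
With the tool pointing down it reaches from about 0.4 to 0.85 m from the base axis. Payload 4.5 kg.
Tool frame: the origin (TCP) lies where the fingers leave the gripper's body, on its centre line; the fingertips stand 64 mm ahead of it and the grasp point (between the pads) lies 45 mm ahead of it; z points along the fingers, y is the direction in which the jaws open and shut (so a half turn about z gives the same grasp; the last joint's range is limited). The gripper opens to 88 mm and grips with 3 to 60 N. Pads are 18 mm wide; open, the fingers measure 123 mm over their backs; the gripper's body (75 mm by 187 mm) begins 45 mm behind the grasp point.
Start: joints at [-1.158, 0.689, -0.195, 1.565, 0.157, 0.902, -0.215], TCP at [0.231, 0.581, 0.303] pointing down, gripper open.
Joint ranges: [-3.01, 3.01], [-0.46, 2.08], [-1.47, 1.51], [0.13, 2.56], [-1, 4.14], [0.04, 2.09], [-2.66, 2.66]. Speed limits (rad/s): [2.57, 2.57, 3.14, 3.14, 3.14, 3.14, 3.14].

## Interface

Orientations are given as a unit quaternion [x, y, z, w].
In Python, from plant import monitor, snapshot, workorder, finder gives the robot as it stands.
- The arm moves only by the tool carry_out, never from a script. Its argument "motion" is one flat list of numbers, 6 for each row, row after row: the shift along the tool's x, y, z in cm, then the turn, a rotation vector about the tool's x, y, z in rad. In form: [x, y, z, rx, ry, rz, x, y, z, rx, ry, rz, ...]. A call has 1 to 8 rows; each row shifts and turns the commanded pose from where the row before left it, along the tool's axes as they then stand; what a row does not reach is not made up. A row lasts 1/8 s, in which the tool goes at most 62.5 mm and 10.7 degrees, less where a joint would pass 70% of its speed; a pose out of reach is approached as far as the arm can. A call with a gripper value outside its range is refused whole. "hand" is the finger opening in cm, from 0 to 8.81, set as the call begins (left out, the last holds). The fingers move at their own pace and stop on an object; "grip_force" is the grip in N (left out, the last holds). Time passes only in rows, so rows that do not move let the fingers close. It gives the time, the measured TCP pose, the force and the opening at its end, in the units of the state.
- monitor.get_state(): the state, without advancing time (a new reading comes with each control period).
- snapshot(name): name is "scene" or "top" or "wrist"; returns a dict with "frame" (400x640x3 uint8, red, green, blue), "range_z" (400x640 float32, m along the optical axis (not along the pixel's ray), 0 where there is no reading), "fx", "fy", "cx", "cy" (pixels), "rvec" (rotation vector, rad) and "tvec" (3), from world to camera coordinates, as OpenCV has them; the wrist camera has in their place "hand_eye" (4x4, takes a point from camera to tool coordinates, whose origin is the TCP and whose axes are the flange's). Camera axes: x right, y down, z forward; pixel columns grow to the right and rows downward; lengths in m; the calibration is good to about 2 mm. The wrist camera is an equidistant fisheye: a pixel r from the principal point sees the ray r / f radians off the axis. A picture is of the moment at which its call begins: read the wrist's pose just before it.
- workorder.finish_job(): hands the job in, once; it reports no verdict.
Trained networks look in a picture, given as the dict that the camera call returned (one of the last four; its "shot" number tells which), for a name from the list of things; names that differ only in an ending like _2 or _b are one class to them, and where a whole thing is asked for, a point or a joint stands for the part that bears it (a point fixed in the world has none). Each returns a list of dicts, best first, with "p" (0 to 1); they miss things now and then, are a little off and sometimes report something else, mostly with a low value. They report only what shows in the picture. A call takes as long as a camera call. They do not tell look-alikes from the thing itself.
- finder.masks_of(picture, thing): "pixels" (400x640 bool, what is visible of it) and "extent" ([left, top, right, bottom] in pixels, round what is visible of it).
The state is a dict: "clock": time; "q": joint angles; "qd": joint speeds; "joint_torque": joint torques, N m; "tool_pos": TCP position; "eef_rot": TCP orientation; "contact_force": force on the tool from outside, world axes, zero at the start; "moment": the same for the moment, N m; "opening": opening from 0.0 (shut) to 1.0 (fully open).
Only numpy, scipy, OpenCV 4.12 (cv2) and the standard library are available. Lean on these libraries where they do the work, as an engineer would, in place of code of your own. Each camera call takes 0.05 s, during which the arm holds its last target. There are 200 camera calls.

## Task

Switch the cup warmer off by throwing its lever away from you, over into the notch with the green mark. Then pick up the tongs by their black grips, close the tong jaws around the hot brown cup standing on the warmer's plate and lift it, upright, at least 5 cm off the plate; the gripper itself must not touch the hot cup, and the other things on the cabinet top stay where they are. Finish while holding: the program ends with the cup still held up, upright and steady, in the tongs alone, and the lever still in the green notch.

Things in the scene. Friction and masses are not known exactly. Their poses are not given: they have to be found in the camera images.
- lever (a joint): Lever angle (rad) about a level axis along the warmer's y, 45 mm above the table. 0 (start) = near notch, orange mark, leaning 0.45 from upright to the warmer's -x; 0.90 = far notch, green mark (off), leaning as much to +x. The heavy bar's weight (under 1 N to push) keeps it seated in the nearer notch: pushed past upright (0.45) it drops on into the green one.
- lever_bar (a point): Centre of the lever's weighted black cross bar, 18 mm thick, 50 mm long along the warmer's y, 70 mm from the lever's axis (108 mm above the table in either notch, 115 mm when upright). The steel stem below it is 8 mm thick; the grey gate beneath it is 52 mm high.
- warmer: White cup warmer, fixed, 130 x 230 x 40 mm high (x, y, z); origin on the table under its middle. Its x axis points away from the robot. The hot plate lies towards its +y end, 60 mm from the middle, and the lever gate (100 x 48 mm, 52 mm high) 60 mm from the middle towards -y.
- warmer_plate (a point): Centre of the top of the dark round hot plate, 76 mm across, 48 mm above the table, 8 mm above the warmer's body. The cup stands on it, up to 8 mm off centre.
- cup_center (a point): Centre, half-way up, of the brown glazed cup: upright straight round cup, 40 mm outside diameter, 50 mm high, 3 mm wall, open on top, about 60 g. Its z is the cup's axis.
- tongs_grip (a point): Midway between the tongs' two black grips, half-way up; x points along the tongs to the jaws, z up. Steel tongs, 204 mm long, 18 mm high, 70 g, lying level; their arms close along y. Spring joint 85 mm behind this point, centre of mass 12 mm behind. Grips 30 mm long, 18 mm high; over their outer faces 58 mm (61 at the front ends) with the tongs open, 40 mm with the jaws on the cup.
- tongs_jaw (a point): Midway between the two dark wooden jaws of the tongs, half-way up, 90 mm ahead of tongs_grip along x. The jaws are shallow Vs 36 mm long, 18 mm high, that centre a round thing between them: open, they clear one of 76 mm diameter (63 mm between the V ends); with the grips squeezed to 50 mm outside, 57 mm; to 48 mm, 54 mm; to 40 mm, 40 mm, the cup.
- tongs_left (a joint): Closing angle (rad) of each arm of the tongs (both move equally): 0 fully open, 0.11 with the jaws on the cup, 0.18 shut. They are sprung open against a stop: about 5 N per side at the grips starts them closing, about 11 N at the cup's width; let go, they spring open.
- tiers: Fixed stand of three bamboo tiers, origin on the table. Lowest tier: 270 mm (x), y -80 to 100 mm, 30 mm high; the tongs lie on its two cross bars, 16 mm high, 10 mm thick, at x = -75 and 65 mm, so fingers fit under the grips between them. Second: 65 mm high, y 100 to 195 mm; third: 100 mm high, y 195 to 290 mm.
- frog: Green ceramic frog, 60 mm long, 50 mm high, on the second tier; origin at its underside. Stays.
- white_cup: White cup, 60 mm wide, 40 mm high, on the second tier; origin at its underside. Stays.
- pick: Tea pick with dark handle, 165 mm long, lying on the top tier; origin at its middle. Stays.
- remote: Black remote control 150 x 42 x 17 mm lying at the right; origin at its underside. Stays.
There are look-alikes about, which are no part of the job. Of the things that look like the part that bears tongs_grip, the smallest one is meant.

How it is judged:
By the outcome, as a careful person would: the job done as asked, in the order asked, and still so for the second after the job is handed in, while the arm keeps its last pose, push and grip.
It also fails if it takes over 54 s, if anything falls off the work surface, if the arm or the gripper's body presses on something with over 40 N, if the wrist force passes 120 N, or if a joint passes its speed limit or range.

## Working session

There is one attempt and no reset: what is moved stays moved. The work goes in short steps, Python scripts to look and compute and a tool call to move; the robot and the scene stay as the last step left them, time stands still between calls to the robot, and variables do not carry over. Pictures are saved under pics/ and viewed, about 8 in all and at most 12, crops included, and the job is handed in when it is done.

Besides the shell and the picture viewer there is one more tool, called after "Emit:" by a JSON object that holds its "name" and its "arguments", one argument or row to a line. carry_out: Moves the arm, as the interface text tells. Its arguments: {"type":"object","properties":{"motion":{"type":"array"},"hand":{"type":"number"},"grip_force":{"type":"number"}},"required":["motion"]}

```bash
ls; mkdir -p pics
cat > h.py <<'E'
import numpy as np, cv2
from scipy.spatial.transform import Rotation as R
from plant import monitor, snapshot, workorder, finder
def cloud(s):
    "world points HxWx3 (scene/top)"
    z=s["range_z"]; v,u=np.mgrid[:400,:640]
    c=np.stack([(u-s["cx"])/s["fx"]*z,(v-s["cy"])/s["fy"]*z,z],-1)
    Rm=cv2.Rodrigues(np.array(s["rvec"],float))[0]
    p=(c-np.array(s["tvec"]).ravel())@Rm
    p[z<=0]=np.nan
    return p
def save(s,name,crop=None,k=1):
    im=s["frame"][:,:,::-1]
    if crop: l,t,r,b=crop; im=im[t:b,l:r]
    cv2.imwrite("pics/"+name,cv2.resize(im,None,fx=k,fy=k))
E
python3 - <<'E'
from h import *
st=monitor.get_state(); print(st)
for n in ("top","scene"):
    s=snapshot(n); P=cloud(s); save(s,n+"0.png",k=1.25)
    for t in ("lever_bar","warmer","cup_center","tongs_grip","tongs_jaw","tiers","remote"):
        for m in finder.masks_of(s,t)[:4]:
            q=P[m["pixels"]]; q=q[~np.isnan(q[:,0])]
            if len(q)==0: continue
            print(n,t,round(m["p"],2),m["extent"],len(q),np.round(np.median(q,0),3),np.round(np.percentile(q,[3,97],axis=0),3).tolist())
E
```

```text
pics
{'clock': 0.0, 'q': array([-1.15821276,  0.6899691 , -0.19449448,  1.56632058,  0.1572692 ,
        0.90250363, -0.21506846]), 'qd': array([-0.00132051, -0.00079298, -0.00161641,  0.00042008, -0.00092944,
       -0.00086091, -0.00012711]), 'joint_torque': array([ 5.34394730e-04, -5.27555430e+01, -1.26679257e+00, -1.53426129e+01,
       -5.26933442e-02,  6.52684263e-03,  1.76790995e-04]), 'tool_pos': array([0.23097317, 0.58020874, 0.30192497]), 'eef_rot': array([ 1.88222767e-01,  9.82125943e-01, -9.00177760e-04, -1.10675719e-04]), 'contact_force': array([ 0.45676287, -0.15630113, -0.36839871]), 'moment': array([0.00067356, 0.01317773, 0.00535739]), 'opening': 1.0010105078459122}
top warmer 0.97 [322.1, 110.6, 397.8, 158.2] 2579 [ 0.584 -0.154  0.04 ] [[0.529, -0.254, 0.026], [0.658, -0.041, 0.111]]
top cup_center 0.64 [340.5, 127.1, 347.0, 140.4] 124 [ 0.595 -0.092  0.068] [[0.57, -0.107, 0.047], [0.606, -0.076, 0.097]]
top tongs_grip 0.95 [349.1, 207.3, 422.9, 253.7] 200 [ 0.221 -0.27   0.022] [[0.199, -0.33, 0.012], [0.338, -0.126, 0.028]]
top tongs_grip 0.95 [190.6, 225.6, 236
[... 1554 characters left out ...]
1, 137.4, 450.3, 217.5] 804 [0.17  0.293 0.021] [[0.044, 0.26, 0.001], [0.299, 0.395, 0.029]]
scene tongs_grip 0.73 [207.1, 170.7, 292.4, 219.7] 702 [ 0.234 -0.219  0.021] [[0.203, -0.324, 0.004], [0.354, -0.084, 0.029]]
scene tongs_jaw 0.95 [396.1, 135.1, 450.6, 212.3] 831 [0.158 0.293 0.02 ] [[0.039, 0.26, -0.0], [0.295, 0.393, 0.029]]
scene tongs_jaw 0.76 [367.9, 228.4, 406.0, 299.5] 377 [0.52  0.236 0.062] [[0.405, 0.162, 0.03], [0.591, 0.253, 0.068]]
scene tiers 0.59 [355.0, 223.5, 510.5, 335.6] 13181 [0.539 0.325 0.058] [[0.389, 0.147, 0.021], [0.664, 0.493, 0.104]]
scene remote 0.77 [144.3, 198.0, 172.8, 244.9] 664 [ 0.384 -0.457  0.017] [[0.312, -0.481, 0.009], [0.45, -0.435, 0.022]]
```

View pics/top0.png

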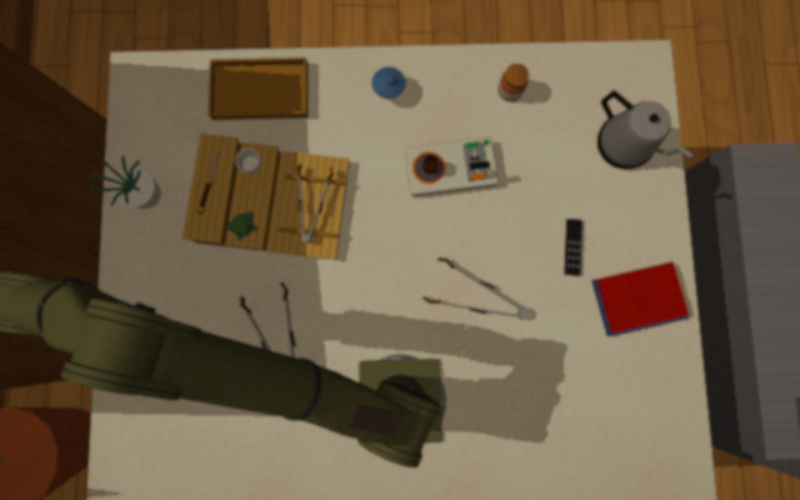

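View pics/scene0.png

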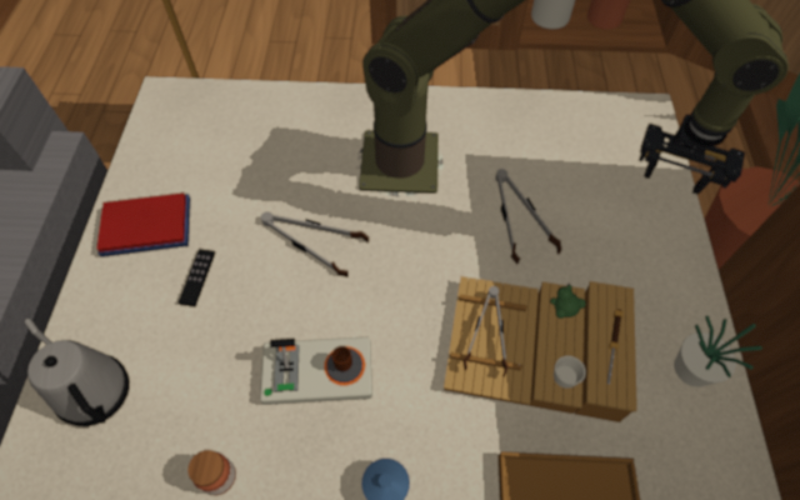

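The top view (800x500) shows three tongs. The smallest pair lies on the lowest tier at about (315,205), with its joint towards the robot and its jaws away. The warmer is at (452,166), with the lever at the orange mark and the cup at (430,166). Next I'll fit the poses.

```bash
cat >> h.py <<'E'
def rect(q):
    (c,s,a)=cv2.minAreaRect((q*1000).astype(np.float32)); return np.round(np.array(c)/1000,4),np.round(s,1),round(a,1)
E
python3 - <<'E'
from h import *
for n in ("top","scene"):
    s=snapshot(n); P=cloud(s); x,y,z=P[...,0],P[...,1],P[...,2]
    w=(x>.5)&(x<.69)&(y>-.28)&(y<-.02)&(z>.033)&(z<.2)
    print(n,"warmer",rect(P[w][:,:2]), w.sum())
    bar=w&(z>.1)&(y<-.15); print("bar",bar.sum(),rect(P[bar][:,:2]),P[bar].mean(0).round(3))
    cup=w&(z>.09)&(y>-.15); print("cup top",cup.sum(),rect(P[cup][:,:2]),P[cup].mean(0).round(3))
    lo=(x>.36)&(x<.68)&(y>.12)&(y<.52)&(z>.022)
    print("tiers",rect(P[lo][:,:2]))
    t=(x>.38)&(x<.66)&(y>.13)&(y<.31)&(z>.056)&(z<.075)
    q=P[t]; print("tongs",len(q),rect(q[:,:2]))
    for lo_ in np.arange(.38,.62,.015):
        r=q[(q[:,0]>=lo_)&(q[:,0]<lo_+.015)]
        if len(r): print(round(lo_,3),len(r),np.round(np.sort(r[:,1])[[0,len(r)//4,len(r)//2,3*len(r)//4,-1]],3), r[:,2].max().round(3))
E
```

```text
top warmer (array([ 0.5966, -0.1489]), array([130.8, 229.8]), 5.9) 2649
bar 96 (array([ 0.573 , -0.2119]), array([17.9, 49.7]), 5.5) [ 0.572 -0.211  0.114]
cup top 46 (array([ 0.5884, -0.0917]), array([38.9, 37.9]), 20.1) [ 0.588 -0.091  0.096]
tiers (array([0.5179, 0.3211]), array([371.5, 272.1]), 82.0)
tongs 302 (array([0.525 , 0.2647]), array([176. , 205.6]), 68.0)
0.395 19 [0.217 0.223 0.226 0.233 0.236] 0.066
0.41 24 [0.214 0.22  0.225 0.232 0.235] 0.065
0.425 13 [0.208 0.211 0.214 0.233 0.237] 0.063
0.44 14 [0.204 0.207 0.211 0.236 0.236] 0.063
0.455 10 [0.2   0.201 0.204 0.236 0.237] 0.065
0.47 24 [0.188 0.191 0.198 0.236 0.241] 0.067
0.485 22 [0.185 0.188 0.236 0.24  0.242] 0.067
0.5 12 [0.182 0.186 0.189 0.24  0.242] 0.066
0.515 13 [0.178 0.182 0.238 0.24  0.243] 0.067
0.53 16 [0.173 0.175 0.239 0.242 0.243] 0.065
0.545 15 [0.169 0.171 0.176 0.242 0.31 ] 0.068
0.56 26 [0.159 0.165 0.239 0.243 0.31 ] 0.068
0.575 24 [0.159 0.163 0.245 0.306 0.309] 0.07
0.59 18 [0.162 0.241 0.304 0.308 0.309] 0.072
0.605 14 [0.302 0.303 0.305 0.308 0.31 ] 0.071
scene warmer (array([ 0.5988, -0.
[... 336 characters left out ...]
1.7)
0.395 24 [0.218 0.223 0.226 0.232 0.236] 0.068
0.41 38 [0.214 0.22  0.226 0.231 0.237] 0.071
0.425 12 [0.211 0.214 0.233 0.236 0.236] 0.064
0.44 20 [0.205 0.208 0.233 0.235 0.238] 0.069
0.455 20 [0.199 0.202 0.235 0.237 0.238] 0.065
0.47 25 [0.19  0.194 0.199 0.237 0.244] 0.066
0.485 40 [0.185 0.191 0.237 0.241 0.244] 0.067
0.5 25 [0.185 0.187 0.238 0.241 0.243] 0.069
0.515 18 [0.179 0.182 0.238 0.24  0.243] 0.067
0.53 21 [0.174 0.176 0.24  0.242 0.244] 0.067
0.545 21 [0.168 0.171 0.241 0.242 0.245] 0.067
0.56 36 [0.158 0.167 0.174 0.243 0.31 ] 0.072
0.575 39 [0.159 0.162 0.244 0.248 0.309] 0.071
0.59 30 [0.16  0.241 0.246 0.307 0.309] 0.07
0.605 19 [0.303 0.304 0.306 0.308 0.31 ] 0.071
```

```bash
cat >> h.py <<'E'
def plan(pos,yaw,n,rows=8):
    "rows (cm, rad in tool axes) to bring the tool, pointing down with tool y at angle yaw from world y, to pos in n rows"
    st=monitor.get_state(); p0=st["tool_pos"]; r0=R.from_quat(st["eef_rot"])
    y=np.array([-np.sin(yaw),np.cos(yaw),0]); z=np.array([0,0,-1.]); r1=R.from_matrix(np.stack([np.cross(y,z),y,z],1))
    d=(r0.inv()*r1).as_rotvec(); out=[]
    for k in range(n):
        ra=r0*R.from_rotvec(d*k/n); s=ra.inv().apply((np.array(pos)-p0)/n)*100
        out.append(np.r_[s.round(1),(d/n).round(3)])
    print("from",p0.round(4),"rot total",d.round(3),"dist",np.linalg.norm(pos-p0).round(3))
    for o in out: print(*o,sep=",",end=",\n")
def warm(x,y,yaw=.108,c=(.5977,-.149)):
    return np.array(c)+[x*np.cos(yaw)-y*np.sin(yaw),x*np.sin(yaw)+y*np.cos(yaw)]
E
python3 - <<'E'
from h import *
t=warm(-.08,-.06);print(t); plan(np.r_[t,.26],.108,14)
E
```

```text
[ 0.52463352 -0.21727363]
from [0.2311 0.5807 0.3028] rot total [ 0.    -0.    -0.487] dist 0.851
-4.1,-4.5,0.3,0.0,-0.0,-0.035,
-3.9,-4.7,0.3,0.0,-0.0,-0.035,
-3.7,-4.8,0.3,0.0,-0.0,-0.035,
-3.6,-4.9,0.3,0.0,-0.0,-0.035,
-3.4,-5.0,0.3,0.0,-0.0,-0.035,
-3.2,-5.2,0.3,0.0,-0.0,-0.035,
-3.0,-5.3,0.3,0.0,-0.0,-0.035,
-2.8,-5.4,0.3,0.0,-0.0,-0.035,
-2.7,-5.5,0.3,0.0,-0.0,-0.035,
-2.5,-5.5,0.3,0.0,-0.0,-0.035,
-2.3,-5.6,0.3,0.0,-0.0,-0.035,
-2.1,-5.7,0.3,0.0,-0.0,-0.035,
-1.9,-5.8,0.3,0.0,-0.0,-0.035,
-1.7,-5.8,0.3,0.0,-0.0,-0.035,
```

Emit:
{"name": "carry_out", "arguments": {
  "motion": [-4.1,-4.5,0.3,0,0,-0.035,-3.9,-4.7,0.3,0,0,-0.035,-3.7,-4.8,0.3,0,0,-0.035,-3.6,-4.9,0.3,0,0,-0.035,-3.4,-5.0,0.3,0,0,-0.035,-3.2,-5.2,0.3,0,0,-0.035,-3.0,-5.3,0.3,0,0,-0.035,-2.8,-5.4,0.3,0,0,-0.035],
  "hand": 0,
  "grip_force": 20
}}

```text
clock: 1.9
tool_pos: [0.3996, 0.1223, 0.2789]
eef_rot: [0.049, 0.999, 0.0, 0.001]
contact_force: [1.5, 0.2, -0.5]
opening: 0.117
```

Run:
```python
from h import *
print(monitor.get_state()["q"].round(2)); plan(np.r_[warm(-.08,-.06),.26],.108,8)
```

```text
[-0.18  0.49 -0.34  2.18  0.32  0.52  0.72]
from [0.3996 0.1223 0.2789] rot total [ 0.001  0.001 -0.205] dist 0.362
-2.0,-4.1,0.2,0.0,0.0,-0.026,
-1.9,-4.1,0.2,0.0,0.0,-0.026,
-1.8,-4.2,0.2,0.0,0.0,-0.026,
-1.6,-4.2,0.2,0.0,0.0,-0.026,
-1.5,-4.3,0.2,0.0,0.0,-0.026,
-1.4,-4.3,0.2,0.0,0.0,-0.026,
-1.3,-4.3,0.2,0.0,0.0,-0.026,
-1.2,-4.4,0.2,0.0,0.0,-0.026,
```

Emit:
{"name": "carry_out", "arguments": {
  "motion": [-2.0,-4.1,0.2,0,0,-0.026,-1.9,-4.1,0.2,0,0,-0.026,-1.8,-4.2,0.2,0,0,-0.026,-1.6,-4.2,0.2,0,0,-0.026,-1.5,-4.3,0.2,0,0,-0.026,-1.4,-4.3,0.2,0,0,-0.026,-1.3,-4.3,0.2,0,0,-0.026,-1.2,-4.4,0.2,0,0,-0.026]
}}

```text
clock: 2.9
tool_pos: [0.5238, -0.2183, 0.2628]
eef_rot: [-0.055, 0.998, 0.0, 0.0]
contact_force: [0.6, -0.3, 0.6]
opening: 0.002
```

Run:
```python
from h import *
plan(np.r_[warm(-.08,-.06),.164],.108,4)
```

```text
from [ 0.5238 -0.2183  0.2628] rot total [0.    0.001 0.002] dist 0.099
-0.0,0.0,2.5,0.0,0.0,0.0,
-0.0,0.0,2.5,0.0,0.0,0.0,
-0.0,0.0,2.5,0.0,0.0,0.0,
-0.0,0.0,2.5,0.0,0.0,0.0,
```

Emit:
{"name": "carry_out", "arguments": {
  "motion": [0,0,3.3,0,0,0,0,0,3.3,0,0,0,0,0,3.3,0,0,0,-2.0,0,0,0,0,0,-1.5,0,0,0,0,0,-1.5,0,0,0,0,0,-1.4,0,0,0,0,0,-1.4,0,0,0,0,0]
}}

```text
clock: 3.9
tool_pos: [0.6014, -0.2083, 0.1637]
eef_rot: [-0.054, 0.999, -0.0, 0.0]
contact_force: [0.1, -0.0, 0.7]
opening: 0.006
```

Emit:
{"name": "carry_out", "arguments": {
  "motion": [0,0,0,0,0,0,2.0,0,0,0,0,0,2.5,0,0,0,0,0,1.5,0,-3,0,0,0,0,0,-4,0,0,0,0,0,-4,0,0,0],
  "hand": 8.0
}}

```text
clock: 4.65
tool_pos: [0.54, -0.2152, 0.2747]
eef_rot: [-0.054, 0.999, -0.0, -0.001]
contact_force: [0.5, 0.3, -0.6]
opening: 0.664
```

Run:
```python
from h import *
s=snapshot("top"); P=cloud(s); x,y,z=P[...,0],P[...,1],P[...,2]
b=(x>.53)&(x<.69)&(y>-.28)&(y<-.15)&(z>.1)&(z<.13); print(b.sum(),b.any() and P[b].mean(0).round(3), "want",warm(.03,-.06))
s=snapshot("scene"); P=cloud(s); x,y,z=P[...,0],P[...,1],P[...,2]
b=(x>.53)&(x<.69)&(y>-.28)&(y<-.15)&(z>.1)&(z<.13); print(b.sum(),b.any() and P[b].mean(0).round(3))
plan(np.r_[.46,.22,.24],-.13,8)
```

```text
40 [ 0.635 -0.2    0.114] want [ 0.63399262 -0.20541671]
154 [ 0.636 -0.204  0.115]
from [ 0.5427 -0.2154  0.2778] rot total [-0.002  0.007  0.238] dist 0.445
0.4,5.5,0.5,-0.0,0.001,0.03,
0.6,5.5,0.5,-0.0,0.001,0.03,
0.8,5.5,0.5,-0.0,0.001,0.03,
0.9,5.5,0.5,-0.0,0.001,0.03,
1.1,5.4,0.5,-0.0,0.001,0.03,
1.3,5.4,0.5,-0.0,0.001,0.03,
1.4,5.4,0.5,-0.0,0.001,0.03,
1.6,5.3,0.5,-0.0,0.001,0.03,
```

Both cameras now put the lever bar at the green position. Moving to the tongs.

Emit:
{"name": "carry_out", "arguments": {
  "motion": [0.4,5.5,0.5,0,0,0.03,0.6,5.5,0.5,0,0,0.03,0.8,5.5,0.5,0,0,0.03,0.9,5.5,0.5,0,0,0.03,1.1,5.4,0.5,0,0,0.03,1.3,5.4,0.5,0,0,0.03,1.4,5.4,0.5,0,0,0.03,1.6,5.3,0.5,0,0,0.03]
}}

```text
clock: 5.75
tool_pos: [0.4572, 0.2219, 0.233]
eef_rot: [0.066, 0.998, -0.001, -0.0]
contact_force: [0.3, 0.1, -1.0]
opening: 0.908
```

Emit:
{"name": "carry_out", "arguments": {
  "motion": [0,0,0,0,0,0,0,0,0,0,0,0]
}}

```text
clock: 6.0
tool_pos: [0.4577, 0.2198, 0.2332]
eef_rot: [0.065, 0.998, -0.001, -0.001]
contact_force: [0.5, 0.3, 0.6]
opening: 0.909
```

```bash
cat >> h.py <<'E'
def wcloud(s,st):
    z=s["range_z"]; v,u=np.mgrid[:400,:640]
    a,b=(u-s["cx"])/s["fx"],(v-s["cy"])/s["fy"]; th=np.hypot(a,b); k=np.tan(np.clip(th,1e-6,1.45))/np.maximum(th,1e-6)
    c=np.stack([a*k*z,b*k*z,z],-1); H=np.array(s["hand_eye"])
    t=c@H[:3,:3].T+H[:3,3]
    p=R.from_quat(st["eef_rot"]).apply(t.reshape(-1,3)).reshape(t.shape)+st["tool_pos"]
    p[(z<=0)|(th>1.4)]=np.nan
    return p
E
python3 - <<'E'
from h import *
st=monitor.get_state(); s=snapshot("wrist"); P=wcloud(s,st); save(s,"w1.png",k=1.25); np.savez("w1.npz",P=P,f=s["frame"])
x,y,z=P[...,0],P[...,1],P[...,2]; print(st["tool_pos"],s["fx"],s["cx"],s["cy"])
for t in ("tongs_grip","tongs_jaw","tiers"):
    for m in finder.masks_of(s,t)[:3]:
        q=P[m["pixels"]]; q=q[~np.isnan(q[:,0])]
        if len(q): print(t,round(m["p"],2),m["extent"],len(q),np.round(np.percentile(q,[3,50,97],axis=0),3).tolist())
t=(x>.38)&(x<.66)&(y>.14)&(y<.275)&(z>.053)&(z<.075); q=P[t]
for a in np.arange(.39,.61,.015):
    r=q[(q[:,0]>=a)&(q[:,0]<a+.015)]
    if len(r): 
        yy=np.sort(r[:,1]); g=np.argmax(np.diff(yy)); print(round(a,3),len(r),yy[[0,g,g+1,-1]].round(4),r[:,2].max().round(3))
E
```

```text
[0.45773123 0.2198349  0.23316647] 309.70691628693146 321.5456593634851 197.73049937381165
tongs_grip 0.93 [279.8, 126.4, 362.1, 302.0] 2458 [[0.403, 0.171, 0.031], [0.476, 0.224, 0.062], [0.567, 0.243, 0.064]]
tongs_grip 0.72 [4.6, 50.7, 73.4, 147.4] 1468 [[0.221, -0.241, 0.003], [0.281, -0.146, 0.021], [0.357, -0.066, 0.026]]
tongs_grip 0.58 [359.2, 0.0, 384.4, 25.4] 334 [[0.285, 0.28, 0.004], [0.295, 0.288, 0.023], [0.305, 0.296, 0.026]]
tongs_jaw 0.97 [0.0, 47.4, 75.6, 145.7] 1526 [[0.22, -0.241, 0.002], [0.275, -0.144, 0.021], [0.356, -0.066, 0.026]]
tongs_jaw 0.91 [358.6, 2.7, 383.5, 25.7] 335 [[0.285, 0.28, 0.004], [0.295, 0.288, 0.024], [0.304, 0.296, 0.026]]
tongs_jaw 0.77 [282.2, 126.8, 362.5, 301.3] 2065 [[0.403, 0.172, 0.053], [0.474, 0.227, 0.062], [0.568, 0.243, 0.064]]
tiers 0.74 [241.6, 93.8, 619.6, 348.7] 56955 [[0.379, 0.15, 0.027], [0.465, 0.287, 0.032], [0.578, 0.488, 0.101]]
0.39 117 [0.2178 0.2188 0.2194 0.235 ] 0.064
0.405 452 [0.2149 0.215  0.2153 0.2371] 0.065
0.42 185 [0.2095 0.218  0.2223 0.2354] 0.064
0.435 173 [0.2047 0.2126 0.2317 0.2368] 0.063
0.45 160 [0.1999 0.2079 0.233  0.2375] 0.063
0.465 203 [0.1895 0.2022 0.2337 0.2389] 0.064
0.48 321 [0.1857 0.1983 0.2351 0.2444] 0.066
0.495 219 [0.1826 0.1921 0.2357 0.244 ] 0.065
0.51 117 [0.1788 0.1879 0.2372 0.2419] 0.064
0.525 121 [0.1732 0.1814 0.2381 0.2426] 0.064
0.54 116 [0.1683 0.1769 0.239  0.244 ] 0.064
0.555 147 [0.1625 0.1745 0.2372 0.2449] 0.066
0.57 17 [0.2385 0.2452 0.2463 0.2463] 0.065
```

View pics/w1.png

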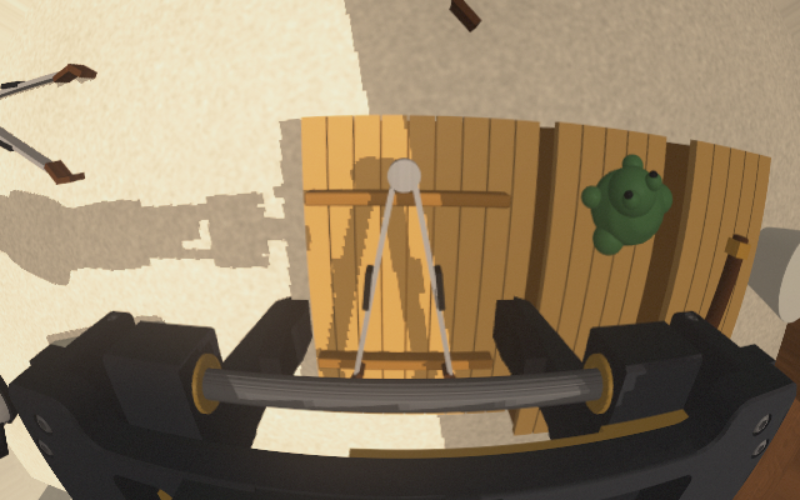

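The wrist view (800x500) shows the joint disc at (404,175) and the black grips at (368,288) and (440,287), lying between the two bars. The fingers will clear the bars.

Run:
```python
from h import *
d=np.load("w1.npz"); P,f=d["P"],d["f"].astype(int)
x,y,z=P[...,0],P[...,1],P[...,2]
j=(x>.385)&(x<.421)&(y>.205)&(y<.245)&(z>.055); print("joint",cv2.minEnclosingCircle((P[j][:,:2]*1000).astype(np.float32)))
g=(f.max(2)<60)&(z>.05)&(x>.45)&(x<.54)&(y>.14)&(y<.27)
L,Rr=P[g&(y>.215)],P[g&(y<.215)]
for q in (L,Rr): print(len(q),q.mean(0).round(4),np.percentile(q,[2,98],axis=0).round(4).tolist(),rect(q[:,:2]))
```

```text
joint ((411.886474609375, 224.57154846191406), 12.941240310668945)
3249 [0.4596 0.2637 0.2072] [[0.4514, 0.2418, 0.0639], [0.4815, 0.2695, 0.2507]] (array([0.478 , 0.2527]), array([17.4, 63.9]), 54.9)
859 [0.4557 0.1719 0.227 ] [[0.4502, 0.1552, 0.1851], [0.4634, 0.1794, 0.2699]] (array([0.4604, 0.1682]), array([54.2, 23.5]), 82.9)
```

Run:
```python
from h import *
d=np.load("w1.npz"); P,f=d["P"],d["f"].astype(int)
x,y,z=P[...,0],P[...,1],P[...,2]
g=(f.max(2)<60)&(z>.04)&(z<.075)&(x>.45)&(x<.54)&(y>.14)&(y<.27)
c=[]
for q in (P[g&(y>.215)],P[g&(y<.215)]):
    r=rect(q[:,:2]); c.append(r[0]); print(len(q),q.mean(0).round(4),np.percentile(q,[2,98],axis=0).round(4).tolist(),r)
m=(c[0]+c[1])/2; J=np.array([.4119,.2246]); e=m-J; print(m,np.hypot(*e),np.arctan2(e[1],e[0]))
dv=c[0]-c[1]; print("perp yaw",np.arctan2(-dv[0],dv[1]), np.hypot(*dv))
```

```text
83 [0.4899 0.241  0.0614] [[0.4809, 0.2395, 0.0501], [0.5083, 0.2426, 0.0647]] (array([0.4946, 0.2408]), array([ 3.3, 28. ]), 88.4)
11 [0.4747 0.1928 0.0553] [[0.4742, 0.1917, 0.0503], [0.4753, 0.1936, 0.0596]] (array([0.4748, 0.1927]), array([2. , 1.1]), 88.3)
[0.4847  0.21675] 0.0732220083035149 -0.10741464148197206
perp yaw -0.39050247400236565 0.05201586296506093
```

Run:
```python
from h import *
d=np.load("w1.npz"); P=d["P"]; x,y,z=P[...,0],P[...,1],P[...,2]
for n in ("top",):
    s=snapshot(n); Q=cloud(s); 
    a=(Q[...,0]>.43)&(Q[...,0]<.56)&(Q[...,1]>.25)&(Q[...,1]<.45)&(Q[...,2]>.075)&(Q[...,2]<.13); print(a.sum(), a.any() and Q[a].min(0).round(3), a.any() and Q[a].max(0).round(3))
a=(x>.36)&(x<.6)&(y>.3)&(y<.45)&(z>.085)&(z<.14); print(a.sum(),P[a][:,:2].min(0).round(3),P[a][:,:2].max(0).round(3))
plan(np.r_[.491,.2135,.101],-.141,6)
```

```text
787 [0.43  0.348 0.075] [0.56  0.45  0.118]
7238 [0.397 0.355] [0.538 0.45 ]
from [0.4587 0.2194 0.2337] rot total [-0.001  0.     0.008] dist 0.137
-0.5,-0.0,2.2,-0.0,0.0,0.001,
-0.5,-0.0,2.2,-0.0,0.0,0.001,
-0.5,-0.0,2.2,-0.0,0.0,0.001,
-0.5,-0.0,2.2,-0.0,0.0,0.001,
-0.5,-0.0,2.2,-0.0,0.0,0.001,
-0.5,-0.0,2.2,-0.0,0.0,0.001,
```

Emit:
{"name": "carry_out", "arguments": {
  "motion": [-1.6,0,2.2,0,0,0.008,-1.6,0,2.2,0,0,0,0,0,2.2,0,0,0,0,0,2.2,0,0,0,0,0,2.2,0,0,0,0,0,2.1,0,0,0,0,0,0,0,0,0]
}}

```text
clock: 7.12
tool_pos: [0.4895, 0.2156, 0.1017]
eef_rot: [0.07, 0.998, -0.001, -0.001]
contact_force: [0.4, 0.6, 0.2]
opening: 0.904
```

Run:
```python
from h import *
st=monitor.get_state(); print(st["contact_force"].round(1)); plan(np.r_[.491,.2135,.101],-.141,1)
s=snapshot("wrist"); save(s,"w2.png",k=1.25)
```

```text
[0.4 0.6 0.2]
from [0.4895 0.2156 0.1017] rot total [-0.002 -0.002  0.001] dist 0.003
-0.2,-0.2,0.1,-0.002,-0.002,0.001,
```

View pics/w2.png

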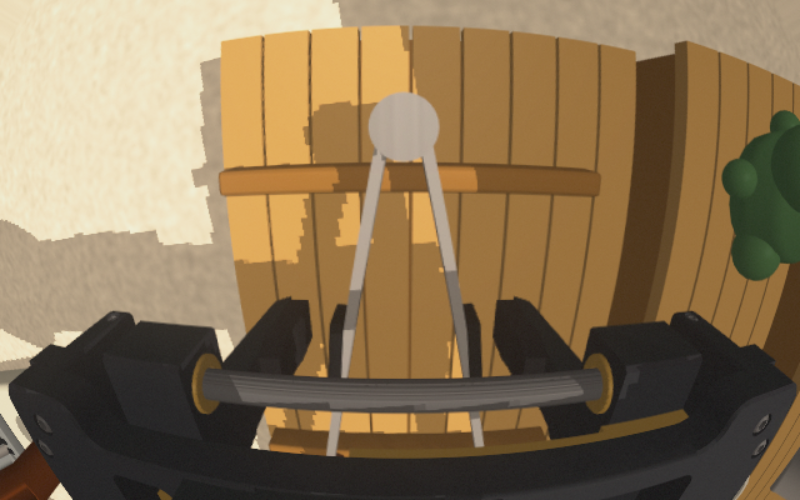

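Emit:
{"name": "carry_out", "arguments": {
  "motion": [-0.2,-0.1,0,0,0,0,0,0,0,0,0,0,0,0,0,0,0,0,0,0,0,0,0,0,0,0,0,0,0,0,0,0,0,0,0,0],
  "hand": 5.2,
  "grip_force": 25
}}

```text
clock: 7.92
tool_pos: [0.4926, 0.2157, 0.1034]
eef_rot: [0.069, 0.998, 0.0, 0.001]
contact_force: [1.2, 0.1, 5.9]
opening: 0.594
```

Emit:
{"name": "carry_out", "arguments": {
  "motion": [0,0,-1.0,0,0,0,0,0,-2.0,0,0,0,0,0,-3.0,0,0,0,0,0,-3.0,0,0,0,0,0,0,0,0,0]
}}

```text
clock: 8.55
tool_pos: [0.4924, 0.2157, 0.1947]
eef_rot: [0.069, 0.998, 0.001, 0.001]
contact_force: [0.1, 0.2, -1.2]
opening: 0.592
```

Run:
```python
from h import *
st=monitor.get_state(); print(st["tool_pos"].round(4),(st["opening"]*8.81).round(2),st["contact_force"].round(2))
s=snapshot("wrist"); save(s,"w3.png"); P=wcloud(s,st); s2=snapshot("scene"); Q=cloud(s2); np.savez("w3.npz",P=P,Q=Q,f=s2["frame"],fw=s["frame"])
c=np.hstack([cv2.resize(s["frame"],(480,300)),s2["frame"][200:320,340:468].repeat(2,0).repeat(2,1)[:240].copy() if 0 else cv2.resize(s2["frame"][190:340,340:500],(320,300))])
cv2.imwrite("pics/c3.png",c[:,:,::-1])
```

```text
Traceback (most recent call last):
AttributeError: 'float' object has no attribute 'round'
```

Run:
```python
from h import *
st=monitor.get_state(); print(st["tool_pos"].round(4),st["opening"]*8.81,st["contact_force"].round(2))
s=snapshot("wrist"); P=wcloud(s,st); s2=snapshot("scene"); Q=cloud(s2); np.savez("w3.npz",P=P,Q=Q,f=s2["frame"],fw=s["frame"])
c=np.hstack([cv2.resize(s["frame"],(480,300)),cv2.resize(s2["frame"][170:320,320:480],(320,300))])
cv2.imwrite("pics/c3.png",c[:,:,::-1])
```

```text
[0.4924 0.2157 0.1947] 5.212149534661974 [ 0.11  0.23 -1.18]
```

View pics/c3.png

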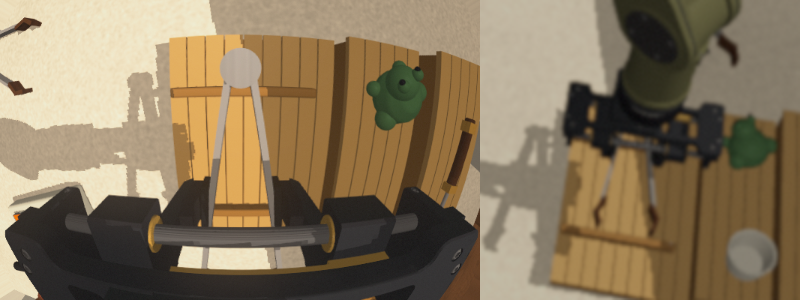

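The tongs are held clear of the stand: the joint is at (240,68) in the wrist half, and the jaws at (600,215) and (655,215) in the scene half. Now I'll check their pitch and position in the tool frame.

```bash
cat > tongs.py <<'E'
from h import *
def tongs(P,Q,st):
    r=R.from_quat(st["eef_rot"]); T=lambda p:(r.inv().apply(p-st["tool_pos"]))
    ok=lambda X:X[~np.isnan(X[...,0])]
    for n,X in (("wrist",P),("scene",Q)):
        t=T(ok(X)); b=(abs(t[:,1])<.05)&(t[:,2]>.015)&(t[:,2]<.075)
        j=t[b&(t[:,0]>.073)&(t[:,0]<.11)&(abs(t[:,1])<.02)]; a=t[b&(t[:,0]<-.07)&(t[:,0]>-.125)]
        for k,q in (("joint",j),("jaws",a)):
            if len(q)>5: print(n,k,len(q),"lo/med/hi",np.percentile(q,[3,50,97],axis=0).round(4).tolist())
        if len(a)>5:
            for lo in np.arange(-.125,-.07,.01):
                q=a[(a[:,0]>=lo)&(a[:,0]<lo+.01)]
                if len(q)>1:
                    L=q[q[:,1]>0];G=q[q[:,1]<0]
                    print("  ",round(lo,3),len(q),"y",L[:,1].min().round(4) if len(L) else None,q[:,1].max().round(4),G[:,1].max().round(4) if len(G) else None,q[:,1].min().round(4),"ztop",np.percentile(q[:,2],10).round(4))
E
python3 - <<'E'
from tongs import *
d=np.load("w3.npz"); tongs(d["P"],d["Q"],monitor.get_state())
E
```

```text
wrist joint 2347 lo/med/hi [[0.0737, -0.0098, 0.0386], [0.0826, -0.0003, 0.0398], [0.0919, 0.0092, 0.0414]]
wrist jaws 6 lo/med/hi [[-0.0742, -0.0279, 0.0534], [-0.073, 0.0284, 0.054], [-0.0727, 0.0293, 0.0549]]
   -0.075 6 y 0.0282 0.0293 -0.0276 -0.028 ztop 0.0534
scene jaws 111 lo/med/hi [[-0.1066, -0.0381, 0.0332], [-0.0881, -0.0252, 0.0374], [-0.0716, 0.0371, 0.0525]]
   -0.115 11 y 0.0314 0.0343 -0.0289 -0.0336 ztop 0.0352
   -0.105 24 y 0.0307 0.0359 -0.0309 -0.0367 ztop 0.0336
   -0.095 29 y 0.0314 0.0395 -0.0323 -0.0392 ztop 0.035
   -0.085 32 y 0.0276 0.0369 -0.0267 -0.034 ztop 0.0351
   -0.075 15 y 0.0259 0.0343 -0.0252 -0.0326 ztop 0.0356
```

Run:
```python
from h import *
plan(np.r_[.43,-.0914,.19],0,8)
```

```text
from [0.4913 0.2151 0.1926] rot total [-0.    -0.001 -0.139] dist 0.313
0.2,-3.9,0.0,-0.0,-0.0,-0.017,
0.3,-3.9,0.0,-0.0,-0.0,-0.017,
0.4,-3.9,0.0,-0.0,-0.0,-0.017,
0.4,-3.9,0.0,-0.0,-0.0,-0.017,
0.5,-3.9,0.0,-0.0,-0.0,-0.017,
0.6,-3.9,0.0,-0.0,-0.0,-0.017,
0.6,-3.9,0.0,-0.0,-0.0,-0.017,
0.7,-3.8,0.0,-0.0,-0.0,-0.017,
```

Emit:
{"name": "carry_out", "arguments": {
  "motion": [0.2,-3.9,0,0,0,-0.017,0.3,-3.9,0,0,0,-0.017,0.4,-3.9,0,0,0,-0.017,0.4,-3.9,0,0,0,-0.017,0.5,-3.9,0,0,0,-0.017,0.6,-3.9,0,0,0,-0.017,0.6,-3.9,0,0,0,-0.017,0.7,-3.8,0,0,0,-0.018]
}}

```text
clock: 9.65
tool_pos: [0.4291, -0.093, 0.1917]
eef_rot: [0.0, 1.0, 0.0, -0.001]
contact_force: [1.0, 0.4, -0.5]
opening: 0.589
```

Emit:
{"name": "carry_out", "arguments": {
  "motion": [0,0,1.8,0,0,0,0,0,1.8,0,0,0,0,0,1.8,0,0,0,0,0,1.3,0,0,0,0,0,0,0,0,0,0,0,0,0,0,0]
}}

```text
clock: 10.4
tool_pos: [0.4299, -0.0918, 0.1255]
eef_rot: [0.001, 1.0, 0.0, -0.0]
contact_force: [0.8, -0.1, -0.5]
opening: 0.59
```

Run:
```python
from tongs import *
st=monitor.get_state(); print(st["opening"]*8.81,st["q"].round(2)); s2=snapshot("scene"); Q=cloud(s2); s=snapshot("wrist"); P=wcloud(s,st)
tongs(P,Q,st)
x,y,z=Q[...,0],Q[...,1],Q[...,2]
c=(x>.555)&(x<.63)&(y>-.13)&(y<-.05)&(z>.085)&(z<.11); print("cup",c.sum(),rect(Q[c][:,:2]))
t=(x>.5)&(x<.56)&(y>-.15)&(y<-.03)&(z>.055)&(z<.09); print("jaw world",Q[t].min(0).round(4),Q[t].max(0).round(4),t.sum())
plan(np.r_[.496,-.0914,.121],0,6)
cv2.imwrite("pics/c4.png",cv2.resize(s2["frame"][200:340,190:350],None,fx=4,fy=4)[:,:,::-1])
```

```text
5.2002075489017185 [ 0.16  0.82 -0.09  2.24  0.7   0.11  0.97]
wrist joint 2476 lo/med/hi [[0.0737, -0.0105, 0.0408], [0.0833, -0.0013, 0.042], [0.0931, 0.0083, 0.0437]]
scene jaws 93 lo/med/hi [[-0.1053, -0.0354, 0.033], [-0.0878, 0.0262, 0.0395], [-0.0718, 0.0383, 0.0543]]
   -0.115 8 y 0.0309 0.0341 -0.0286 -0.0319 ztop 0.0401
   -0.105 22 y 0.0314 0.038 -0.0301 -0.0342 ztop 0.0333
   -0.095 24 y 0.0323 0.0403 -0.0313 -0.0378 ztop 0.0354
   -0.085 25 y 0.0287 0.0354 -0.0266 -0.0356 ztop 0.0352
   -0.075 14 y 0.0262 0.0339 -0.025 -0.0324 ztop 0.0357
cup 109 (array([ 0.5898, -0.0914]), array([38.5, 39.6]), 46.4)
jaw world [ 0.5006 -0.1298  0.0702] [ 0.5361 -0.0517  0.09  ] 81
from [ 0.4302 -0.0919  0.126 ] rot total [ 0.     0.    -0.002] dist 0.066
-1.1,0.0,0.1,0.0,0.0,-0.0,
-1.1,0.0,0.1,0.0,0.0,-0.0,
-1.1,0.0,0.1,0.0,0.0,-0.0,
-1.1,0.0,0.1,0.0,0.0,-0.0,
-1.1,0.0,0.1,0.0,0.0,-0.0,
-1.1,0.0,0.1,0.0,0.0,-0.0,
```

View pics/c4.png

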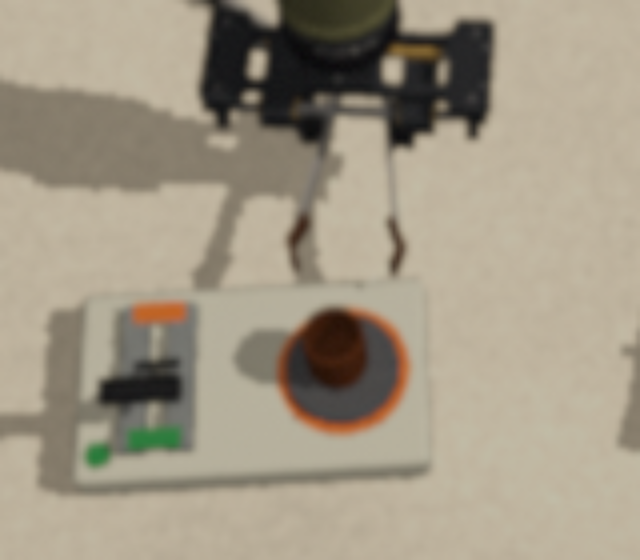

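The lever bar sits at the green mark (140,390), and the open jaws line up with the cup at (335,345). I'll advance, then squeeze.

Emit:
{"name": "carry_out", "arguments": {
  "motion": [-1.2,0,0.2,0,0,0,-1.2,0,0.2,0,0,0,-1.2,0,0,0,0,0,-1.2,0,0,0,0,0,-1.0,0,0,0,0,0,-0.8,0,0,0,0,0,0,0,0,0,0,0]
}}

```text
clock: 11.38
tool_pos: [0.4969, -0.0921, 0.1217]
eef_rot: [0.001, 1.0, 0.0, 0.0]
contact_force: [-0.9, -0.1, -1.0]
opening: 0.589
```

Run:
```python
from tongs import *
st=monitor.get_state(); print(st["contact_force"].round(1)); s2=snapshot("scene"); Q=cloud(s2)
x,y,z=Q[...,0],Q[...,1],Q[...,2]
c=(x>.555)&(x<.63)&(y>-.118)&(y<-.065)&(z>.088)&(z<.11); print("cup",c.sum(),rect(Q[c][:,:2]))
for lo in np.arange(.56,.62,.01):
    q=Q[(x>lo)&(x<lo+.01)&(y>-.15)&(y<-.03)&(z>.06)&(z<.09)]; q=q[abs(q[:,1]+.0914)>.023]; 
    if len(q): print(round(lo,2),len(q),q[:,1].min().round(4),q[:,1].max().round(4),q[:,2].max().round(4))
cv2.imwrite("pics/c5.png",cv2.resize(s2["frame"][230:330,200:320],None,fx=5,fy=5)[:,:,::-1])
```

```text
[-0.9 -0.1 -1. ]
cup 93 (array([ 0.5894, -0.0918]), array([39.5, 38.5]), 37.7)
0.56 17 -0.1254 -0.0585 0.0879
0.57 31 -0.1265 -0.0567 0.0869
0.58 30 -0.1313 -0.0519 0.0869
0.59 16 -0.127 -0.0539 0.0888
0.6 16 -0.1263 -0.0571 0.0896
```

View pics/c5.png

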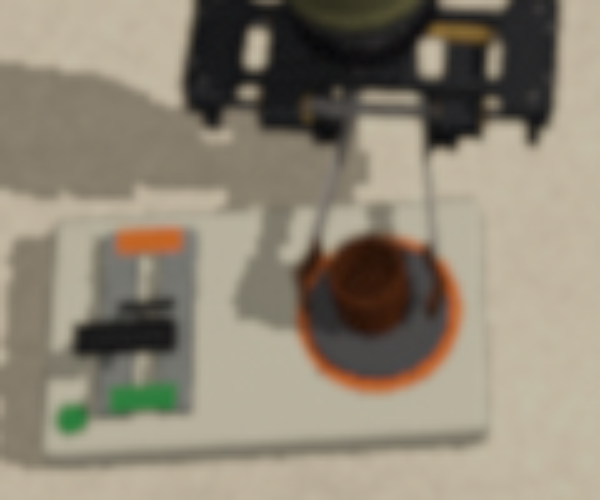

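The jaws stand either side of the cup at (305,285) and (432,285), and the cup hasn't moved. Squeezing now.

Emit:
{"name": "carry_out", "arguments": {
  "motion": [0,0,0,0,0,0,0,0,0,0,0,0,0,0,0,0,0,0],
  "hand": 4.3,
  "grip_force": 30
}}

```text
clock: 11.8
tool_pos: [0.496, -0.092, 0.1217]
eef_rot: [0.001, 1.0, -0.0, -0.0]
contact_force: [-0.6, -0.1, -0.7]
opening: 0.49
```

Emit:
{"name": "carry_out", "arguments": {
  "motion": [0,0,0,0,0,0,0,0,0,0,0,0,0,0,0,0,0,0,0,0,0,0,0,0,0,0,0,0,0,0],
  "hand": 3.3,
  "grip_force": 40
}}

```text
clock: 12.42
tool_pos: [0.4962, -0.0921, 0.1217]
eef_rot: [0.001, 1.0, 0.0, -0.0]
contact_force: [-0.4, 0.0, -1.0]
opening: 0.456
```

Run:
```python
from tongs import *
st=monitor.get_state(); print(st["contact_force"].round(1),st["opening"]*8.81,st["tool_pos"].round(4)); s2=snapshot("scene"); Q=cloud(s2)
x,y,z=Q[...,0],Q[...,1],Q[...,2]
c=(x>.555)&(x<.63)&(y>-.118)&(y<-.065)&(z>.088)&(z<.11); print("cup",c.sum(),rect(Q[c][:,:2]))
```

```text
[-0.4  0.  -1. ] 4.015590709582352 [ 0.4962 -0.0921  0.1217]
cup 100 (array([ 0.5898, -0.0916]), array([39.8, 38.6]), 49.5)
```

Opening 40.2 mm means the jaws are on the cup. Lifting about 9 cm, gently.

Emit:
{"name": "carry_out", "arguments": {
  "motion": [0,0,-0.5,0,0,0,0,0,-1.0,0,0,0,0,0,-1.5,0,0,0,0,0,-1.5,0,0,0,0,0,-1.5,0,0,0,0,0,-1.5,0,0,0,0,0,-1.0,0,0,0,0,0,-0.5,0,0,0]
}}

```text
clock: 13.48
tool_pos: [0.4963, -0.0921, 0.2125]
eef_rot: [0.001, 1.0, -0.0, 0.0]
contact_force: [0.4, 0.1, -0.7]
opening: 0.453
```

Emit:
{"name": "carry_out", "arguments": {
  "motion": [0,0,0,0,0,0,0,0,0,0,0,0,0,0,0,0,0,0,0,0,0,0,0,0]
}}

```text
clock: 13.98
tool_pos: [0.4961, -0.092, 0.2114]
eef_rot: [0.001, 1.0, 0.0, -0.0]
contact_force: [-0.7, 0.3, -1.3]
opening: 0.452
```

Run:
```python
from tongs import *
st=monitor.get_state(); print(st["contact_force"].round(1),st["opening"]*8.81,st["tool_pos"].round(4))
s2=snapshot("scene"); Q=cloud(s2); s=snapshot("wrist"); tongs(wcloud(s,st),Q,st)
x,y,z=Q[...,0],Q[...,1],Q[...,2]
for lo in np.arange(.1,.2,.01):
    c=(x>.55)&(x<.65)&(y>-.113)&(y<-.07)&(z>=lo)&(z<lo+.01); print(round(lo,2),c.sum(),c.any() and Q[c].mean(0).round(4))
c=(x>.55)&(x<.65)&(y>-.113)&(y<-.07)&(z>.12)&(z<.22)
zt=np.percentile(Q[c][:,2],97); print("top",zt)
rim=Q[c&(z>zt-.008)]; A=np.c_[rim[:,:2]-rim[:,:2].mean(0),np.ones(len(rim))]; print("rim slope",np.linalg.lstsq(A,rim[:,2],rcond=None)[0].round(3),len(rim),rect(rim[:,:2]))
b=(x>.53)&(x<.69)&(y>-.28)&(y<-.15)&(z>.1)&(z<.13); print("lever",b.sum(),Q[b].mean(0).round(3))
cv2.imwrite("pics/c6.png",cv2.resize(s2["frame"][220:320,200:320],None,fx=5,fy=5)[:,:,::-1])
```

```text
[-0.7  0.3 -1.3] 3.983817449000659 [ 0.4961 -0.092   0.2114]
wrist joint 2573 lo/med/hi [[0.0741, -0.0106, 0.0397], [0.0841, -0.0013, 0.041], [0.0941, 0.0081, 0.0429]]
wrist jaws 530 lo/med/hi [[-0.0819, -0.0154, 0.0574], [-0.076, -0.0003, 0.0654], [-0.0734, 0.0153, 0.0723]]
   -0.085 399 y 0.0003 0.0168 -0.0003 -0.0169 ztop 0.0614
   -0.075 131 y 0.0003 0.0187 -0.0003 -0.0195 ztop 0.0571
scene jaws 404 lo/med/hi [[-0.1128, -0.0223, 0.0219], [-0.0898, 0.0006, 0.0409], [-0.0745, 0.025, 0.0684]]
   -0.115 116 y 0.0007 0.023 -0.0001 -0.0211 ztop 0.0236
   -0.105 58 y 0.0143 0.0267 -0.0134 -0.0231 ztop 0.0227
   -0.095 66 y 0.0002 0.0287 -0.0003 -0.027 ztop 0.0257
   -0.085 147 y 0.0005 0.0259 -0.0002 -0.0223 ztop 0.0248
   -0.075 17 y 0.0044 0.0236 -0.0006 -0.0211 ztop 0.0263
0.1 0 False
0.11 0 False
0.12 0 False
0.13 1 [ 0.605  -0.1004  0.1391]
0.14 75 [ 0.5844 -0.0938  0.145 ]
0.15 48 [ 0.5918 -0.0921  0.1552]
0.16 64 [ 0.5843 -0.0916  0.1659]
0.17 87 [ 0.5849 -0.0912  0.174 ]
0.18 90 [ 0.5888 -0.0919  0.1858]
0.19 6 [ 0.5997 -0.0918  0.1908]
top 0.18950260329395696
rim slope [ 0.051 -0.014  0.187] 87 (array([ 0.5896, -0.0914]), array([37.5, 40.1]), 85.0)
lever 155 [ 0.636 -0.204  0.116]
```

View pics/c6.png

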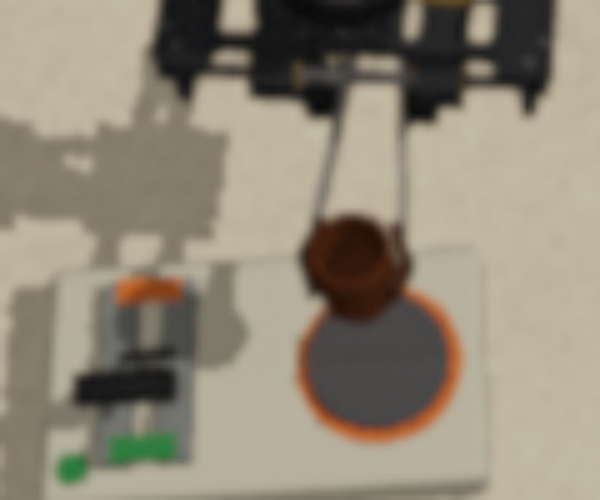

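The cup hangs upright in the jaws at (352,265), about 9 cm above the bare plate, and the lever bar is at green (125,388). I'll do one steadiness check, then hand in.

Run:
```python
from h import *
for i in range(4): s=snapshot("scene")
Q=cloud(s); x,y,z=Q[...,0],Q[...,1],Q[...,2]
c=(x>.55)&(x<.65)&(y>-.113)&(y<-.07)&(z>.12)&(z<.22); zt=np.percentile(Q[c][:,2],97)
b=(x>.53)&(x<.69)&(y>-.28)&(y<-.15)&(z>.1)&(z<.13); st=monitor.get_state()
print("cup top",zt,"lever",Q[b].mean(0).round(3),st["clock"],abs(st["qd"]).max())
if zt>.18 and abs(Q[b].mean(0)[0]-.635)<.008: print(workorder.finish_job())
```

```text
cup top 0.18980928047911463 lever [ 0.636 -0.204  0.115] 14.275 0.0017146770671374982
the job is handed in; nothing more can be done
None
```

I switched the warmer off by pushing the lever over into the green notch. I then picked up the small tongs from the lowest tier by their black grips, closed the jaws around the brown cup and lifted it. The job was handed in at 14.3 s with the cup still held up in the tongs.

What the last checks showed:
- **Cup height:** the cup's top is at about 0.19 m, roughly 9 cm above where it stood. It held that height over the last 0.3 s, with the arm still.
- **Upright:** a fit to the rim gave a slope of about 0.05 rad. Some of that may be camera error.
- **Grip:** the grips measure 40 mm outside, which is the cup's width. The gripper stayed about 9 cm behind the cup in the plan and in the camera views.
- **Lever:** the bar is at (0.636, -0.204, 0.115), within 2 mm of the green notch in x and y.

No check failed. While the gripper closed on the tongs, the force reading briefly rose to about 6 N upward, and it was gone once the tongs were lifted. I didn't re-measure the frog, white cup, pick and remote at the end. The planned path stayed clear of them, and the frog and white cup looked undisturbed in the picture after the tongs came off the stand.

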